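# Tuck an insulating barrier under the terminal shroud and hold it flat

### The job

Pick up the narrower of the two brown insulating barriers by its upright rib and lay it on the aluminium mounting plate with its front edge slid under the hinged black flap until it meets the stop rail beneath, without lifting the flap (a stir of a few millimetres at its edge does no harm). Finish while still holding the barrier firmly pressed down flat on the plate, pushing with about 10 N; do not let go. Leave the wide barrier, the yellow bin, the carton and the screwdriver where they are.

Things in the scene. Friction and masses are not known exactly. Their poses are not given: they have to be found in the camera images.
- barrier: narrower brown barrier, to be tucked: flat sheet 100 mm deep (x) by 96 mm wide (y), 4 mm thick, about 0.1 kg, lying flat on the table. An upright grip rib, 10 mm thick (x), 60 mm wide (y), stands centred at x = -32 mm, y = 0, its top 38 mm above the sheet's underside. Origin: centre of the sheet's underside; x points to the front edge (to tuck, far from the rib), z up
- barrier_nose (a point): middle of the barrier's front edge, at its underside, 50 mm ahead of its origin; axes as the barrier
- barrier_rib (a point): middle of the top of the barrier's rib, 38 mm above the sheet's underside; axes as the barrier
- wide_barrier: a wider barrier of the same make and colour, 140 mm wide (y), too wide for the bay; bystander. Same depth, thickness, rib and origin
- board: aluminium mounting plate fixed to the table, 245 by 210 mm, 12 mm thick, with a terminal row (52 mm above the table) at its far side and a hinged black flap before it. It reaches from x = -130 to 115 mm. Origin: underside of the plate, below the middle of the flap's free edge; x points in under the flap (away from the robot, give or take 0.4 rad), z up
- bay (a point): point on the plate's upper surface, 12 mm above the table, below the middle of the shut flap's free edge; axes as the board. The plate is bare at negative x. Under the flap a steel stop rail 7.5 mm tall has its near face at x = 40 mm; cheeks 18 mm tall stand at both sides from x = 15 to 60 mm, inner faces at y = -60 and 60 mm
- flap (a joint): angle of the flap: 0 shut (level, resting on its hinge stop), growing as its free edge is lifted, to 1.4 rad. It falls shut of its own light weight (50 g), so any push from below lifts it
- flap_lip (a point): middle of the flap's free edge, at mid-thickness. The flap is a level leaf 55 mm deep (from its far hinge), 112 mm wide, 3 mm thick; shut, its underside is 8 mm above the plate, so the 4 mm sheet passes under with 4 mm to spare
- parts_bin: yellow open bin 100 by 140 by 70 mm, bystander; origin: centre of its underside
- carton: white carton 80 by 120 by 50 mm, bystander; origin: centre of its underside
- driver: screwdriver 190 mm long lying flat, bystander
Not all that is in view belongs to the job. Leave any blue look-alike of the barrier alone.

How it is judged (in metres and radians):
On the way, in this order (a step that is already met when the one before it is completed fails the run):
1. the narrower barrier is lifted off the table (height (world z) of barrier above 0.025 m), for 0.1 s.
2. its front edge is at least 15 mm under the flap (x of barrier_nose in the frame of bay above 0.015 m and z of barrier_nose in the frame of bay below 0.007 m), for 0.1 s.
At the end, for the whole second after the job is handed in: barrier's front edge under the flap, within 6 mm of the rail, centred to 14 mm, square to 0.12 rad; underside within 3 mm of the plate, tilt under 0.04 rad; flap under 0.04 rad; fingers on the barrier (over 4 N), pressing it on the plate with over 5 N; still (x of barrier_nose in the frame of bay above 0.034 m and y of barrier_nose in the frame of bay between -0.014 and 0.014 m and z of each of barrier_nose, barrier in the frame of bay below 0.003 m and angle between barrier's own z axis and vertical below 0.04 rad and angle between the x axis of barrier and the x axis of board, either way round below 0.12 rad and value of joint flap below 0.04 rad and contact force between barrier and board above 5 N and contact force between the fingers and barrier above 4 N and linear speed of barrier below 0.02 m/s); the arm keeps its last pose, push and grip.
It fails at once if the flap is lifted (more than 0.15 rad, 8 mm at its free edge) (value of joint flap above 0.15 rad).
It fails at once if the wide barrier is moved more than 25 mm (distance of wide_barrier from where it was at the start of the episode above 0.025 m).
It fails at once if the bin, carton or screwdriver is moved more than 30 mm (distance of any of parts_bin, carton, driver from where it was at the start of the episode above 0.03 m).
It also fails if it takes over 35 s, if anything falls off the work surface, if the arm or the gripper's body presses on something with over 40 N, if the wrist force passes 120 N, or if a joint passes its speed limit or range.

### The arm

A 7-joint arm with a two-finger parallel gripper is mounted at the origin on the work surface. World frame = base frame: x ahead of the robot, y to its left, z up, the work surface at z = 0. Lengths are in mm, angles in rad, forces in N, time in s.
With the tool pointing down it reaches from about 400 to 850 mm from the base axis. Payload 10.4 kg.
Tool frame: the origin (TCP) lies midway between the tips of the shut fingers; the grasp point (between the pads) lies 19 mm behind it; z points along the fingers, y is the line along which they close (so a half turn about z gives the same grasp; the last joint's range is limited). The gripper opens to 87 mm and grips with 3 to 60 N. Pads are 19 mm wide; open, the fingers measure 117 mm over their backs; the gripper's body (75 mm by 190 mm) begins 51 mm behind the grasp point.
Start: joints at [1.311, 0.332, -0.065, 1.46, 0.022, 1.35, -0.088], TCP at [146.641, -607.576, 222.576] pointing down, gripper open.
Joint ranges: [-2.6, 2.6], [-0.5, 2.12], [-1.47, 1.34], [0.16, 2.42], [-1.27, 4.41], [0.06, 2.06], [-2.6, 2.6]. Speed limits (rad/s): [2.22, 2.22, 2.79, 2.79, 3.14, 3.14, 3.14].

### API

Orientations are given as a unit quaternion [w, x, y, z].
In Python, from rig import arm gives the robot as it stands.
- The arm moves only by the tool drive_tool, never from a script. Its argument "motion" is a list that holds one entry, the list of rows, each a list of 5 numbers: the shift along the tool's x, y, z in fractions of the full range, 1 being 0.3 m, then the turn about the tool's z in shares of pi/2 rad (1.0 is pi/2 rad), then the opening, from 0 (shut) to 1 (fully open). In form: [[[dx, dy, dz, twist, gripper], ...]]. A call has 1 to 10 rows; each row is the pose to reach, as a shift and turn from the pose commanded when the call began, along the tool's axes at that moment; what a row does not reach only later rows make up. A row lasts 1/12 s, in which the tool goes at most 41.7 mm and 7.16 degrees, less where a joint would pass 70% of its speed; a pose out of reach is approached as far as the arm can. A call with a gripper value outside its range is refused whole. The fingers move at their own pace and stop on an object; "grip_force" is the grip in N (left out, the last holds). Time passes only in rows, so rows that repeat a pose let the fingers close. It gives the time, the measured TCP pose, the force, the opening and the grip force at its end, in the units of the state.
- arm.state(): the state, without advancing time (a new reading comes with each control period).
- arm.camera(name): name is "scene" or "top" or "wrist"; returns the picture (480x640x3 uint8, red, green, blue); there is no depth.
- arm.camera_info(name): a dict with "vfov" (degrees; the focal length in pixels is half the picture's height over the tangent of half this angle, whatever the lens; pixels are square), "cx", "cy" (the principal point, pixels), "cam_to_world" (4x4, takes a point from camera to world coordinates). Camera axes: x right, y up, looking along -z (the intrinsics and any distortion apply to the point x, -y, -z); pixel columns grow to the right and rows downward; lengths in mm; the calibration is good to about 2 mm. A picture is of the moment at which its call begins: read the wrist's pose just before it. camera_info takes no time and is no camera call; for the wrist camera it gives the pose at the moment of the call.
- arm.close_job(): hands the job in; it is judged then, once.
The state is a dict: "t": time; "joint_pos": joint angles; "qvel": joint speeds; "effort": joint torques, N m; "position": TCP position; "tool_rot": TCP orientation; "contact_force": force on the tool from outside, world axes, zero at the start; "ft_torque": the same for the moment, N m; "opening": finger opening in mm; "gripper_force": force on a finger pad.
Only numpy, scipy, OpenCV 4.12 (cv2) and the standard library are available. Lean on these libraries where they do the work, as an engineer would, in place of code of your own. Each camera call takes 0.05 s, during which the arm holds its last target. There are 200 camera calls.

## Working session

There is one attempt and no reset: what is moved stays moved. The work goes in short steps, Python scripts to look and compute and a tool call to move; the robot and the scene stay as the last step left them, time stands still between calls to the robot, and variables do not carry over. Pictures are saved under pics/ and viewed, at most 10 in all, crops included, and the job is handed in when it is done.

Besides the shell and the picture viewer there is one more tool, called after ">>>" by a JSON object that holds its "fn" and its "kwargs". drive_tool: Moves the arm, as the interface text tells. Its arguments: {"type":"object","properties":{"motion":{"type":"array"},"grip_force":{"type":"number"}},"required":["motion"]}

```bash
mkdir -p pics; ls; python3 - <<'E'
from rig import arm
import cv2,numpy as np
s=arm.state();print(s)
for n in ("scene","top","wrist"):
    i=arm.camera_info(n);print(n,i)
    cv2.imwrite(f"pics/{n}0.png",arm.camera(n)[:,:,::-1])
E
```

```text
pics
{'t': 0.0, 'joint_pos': array([ 1.311386  ,  0.33285797, -0.06469967,  1.46098582,  0.02159616,
        1.34987942, -0.08849382]), 'qvel': array([ 1.32867953e-04, -8.26993586e-05,  9.17568645e-04, -9.70856502e-04,
       -8.41225922e-04, -8.11283424e-04, -9.75136651e-04]), 'effort': array([ 5.07401073e-04, -6.23252463e+01,  2.44996359e-02, -3.89902103e+01,
       -6.14845916e-02,  3.95232753e-02,  1.44660626e-04]), 'position': array([ 146.52742137, -607.16824463,  221.7413689 ]), 'tool_rot': array([-7.08060857e-04,  9.92996447e-01,  1.18142037e-01, -1.16588330e-04]), 'contact_force': array([ 0.18179629, -0.30325042,  0.3067638 ]), 'ft_torque': array([ 0.02009172, -0.0032727 ,  0.04001559]), 'gripper_force': 0.0, 'opening': 87.0237485041751}
scene {'vfov': 54.96421860147516, 'cx': 317.5247028161934, 'cy': 240.59703899832402, 'cam_to_world': array([[ 6.95788049e-01, -4.31760486e-01,  5.73987695e-01,
         1.25350727e+03],
       [ 7.18200943e-01,  4.09166468e-01, -5.62823423e-01,
        -6.31740001e+02],
       [ 8.14839643e-03,  8.03844316e-01,  5.94783927e-01,
         7.420
[... 283 characters left out ...]

       [-9.99933185e-01, -1.07879282e-02,  4.15280031e-03,
         1.60881290e+01],
       [ 3.32081069e-03,  7.60265963e-02,  9.97100260e-01,
         1.34526932e+03],
       [ 0.00000000e+00,  0.00000000e+00,  0.00000000e+00,
         1.00000000e+00]])}
wrist {'vfov': 60.15127089344966, 'cx': 317.2268366009995, 'cy': 243.89706853220932, 'cam_to_world': array([[ 2.35373630e-01,  9.34592813e-01,  2.66712443e-01,
         2.18842265e+02],
       [-9.71902867e-01,  2.26906651e-01,  6.25954315e-02,
        -5.88870990e+02],
       [-2.01758685e-03, -2.73951902e-01,  9.61741277e-01,
         3.85964708e+02],
       [ 0.00000000e+00,  0.00000000e+00,  0.00000000e+00,
         1.00000000e+00]])}
```

View pics/top0.png

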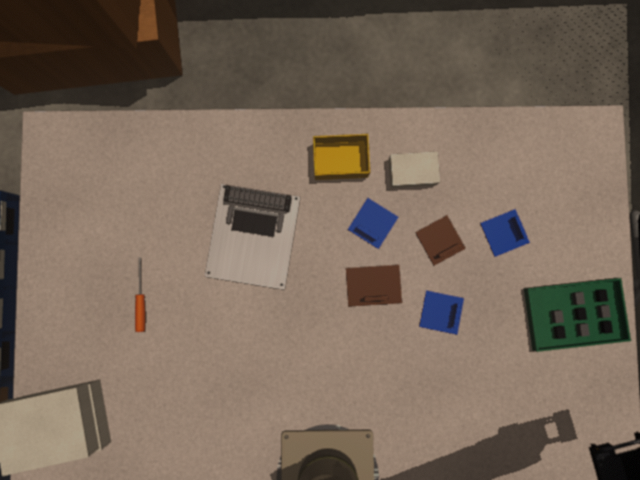

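View pics/scene0.png

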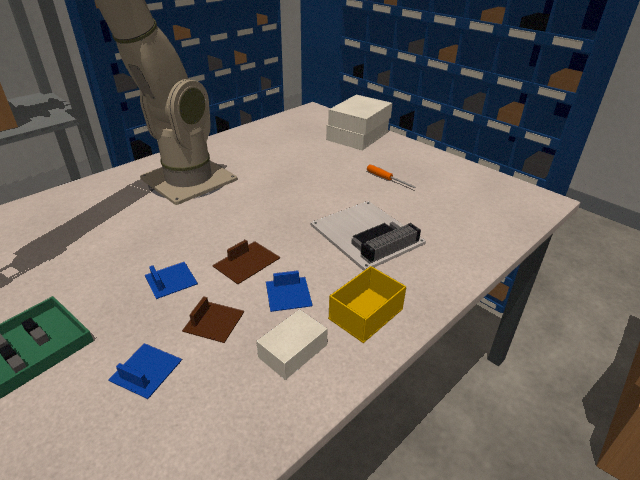

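The top view shows the narrow barrier near (440,240) with its rib to the lower right, the wide one at (374,285), and the plate with corners at about (222,187), (298,197), (284,288) and (208,274). The scene view agrees. Next I measure them.

```bash
cat > h.py <<'E'
from rig import arm
import cv2,numpy as np
def ray(info,uv,z):
    uv=np.atleast_2d(np.array(uv,float)); f=240/np.tan(np.radians(info["vfov"])/2)
    M=np.array(info["cam_to_world"])
    d=np.c_[(uv[:,0]-info["cx"])/f,-(uv[:,1]-info["cy"])/f,-np.ones(len(uv))]@M[:3,:3].T
    o=M[:3,3]; return o+d*((z-o[2])/d[:,2])[:,None]
def proj(info,P):
    f=240/np.tan(np.radians(info["vfov"])/2); M=np.array(info["cam_to_world"])
    c=(np.atleast_2d(P)-M[:3,3])@M[:3,:3]
    return np.c_[info["cx"]-f*c[:,0]/c[:,2],info["cy"]+f*c[:,1]/c[:,2]]
def blobs(mask,amin):
    cs,_=cv2.findContours(mask.astype(np.uint8),cv2.RETR_EXTERNAL,cv2.CHAIN_APPROX_NONE)
    return [c[:,0,:] for c in cs if cv2.contourArea(c)>amin]
def rect(pts):  # centre, size, axes
    (c,s,a)=cv2.minAreaRect(pts[:,:2].astype(np.float32)); return np.round(c,1),np.round(s,1),round(a,1)
def brown(im):
    h=cv2.cvtColor(im,cv2.COLOR_RGB2HSV).astype(int)
    return ((h[...,0]<14)|(h[...,0]>172))&(h[...,1]>90)&(h[...,2]>18)&(h[...,2]<140)
E
python3 - <<'E'
from h import *
for n in("top","scene"):
    im=cv2.cvtColor(cv2.imread(f"pics/{n}0.png"),cv2.COLOR_BGR2RGB); I=arm.camera_info(n)
    m=brown(im)
    for c in blobs(m,300):
        P=ray(I,c,4); r=rect(P)
        if abs(r[0][1])<450 and 350<r[0][0]<800: print(n,r,c.mean(0))
    if n=="top":
        # plate: low-saturation bright
        h=cv2.cvtColor(im,cv2.COLOR_RGB2HSV).astype(int)
        print(h[265,245],h[300,245],h[245,450],h[240,435])
        m=np.zeros(im.shape[:2],bool); m[170:300,195:310]=(h[170:300,195:310,1]<18)
        for c in blobs(cv2.morphologyEx(m.astype(np.uint8),cv2.MORPH_CLOSE,np.ones((3,3))),800): print("plate",rect(ray(I,c,12)))
x0,y0=190,170
im=cv2.imread("pics/top0.png")
a=cv2.resize(im[170:310,195:345],None,fx=4,fy=4,interpolation=cv2.INTER_CUBIC)[:, :400*1]
b=cv2.resize(im[200:300,340:480],None,fx=4,fy=4,interpolation=cv2.INTER_CUBIC)
o=np.zeros((560,800,3),np.uint8);o[:560,:400]=a[:560];o[:400,400:]=b[:,160:560];cv2.imwrite("pics/c.png",cv2.convertScaleAbs(o,alpha=1.5))
E
```

```text
top (array([ 477.8, -125.3]), array([ 99.2, 138.8]), 2.8) [373.30726257 285.24022346]
top (array([ 593.3, -300.9]), array([98.8, 95.9]), 27.7) [440.03174603 239.95238095]
[ 14  44 168] [ 13  64 152] [ 10 143  82] [ 10 141  87]
scene (array([ 588.5, -298.1]), array([110.7, 108.7]), 27.3) [212.58333333 319.81410256]
scene (array([ 468.2, -125.6]), array([126.4, 141.1]), 3.0) [245.11643836 260.20547945]
```

View pics/c.png

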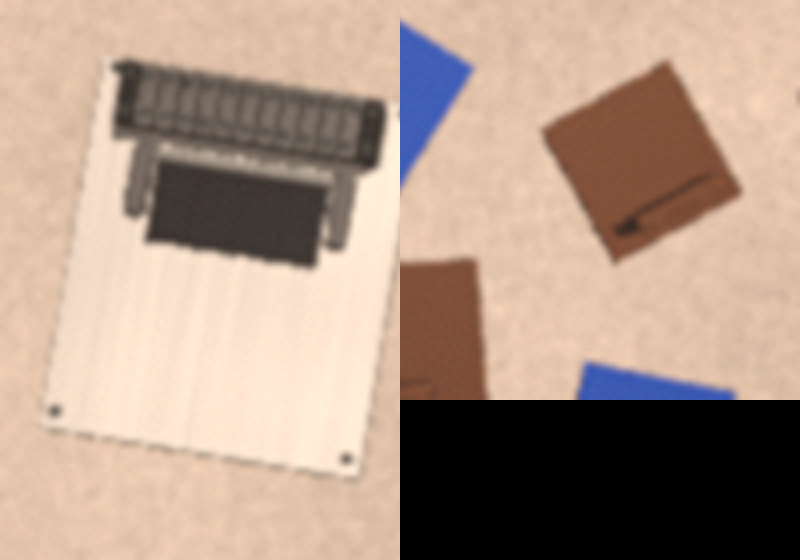

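The crop shows the narrow barrier's front edge facing up-left (yaw about 28°). The flap lip runs from about crop (146,241) to (315,267). Next I measure the board from the plate and flap.

```bash
python3 - <<'E'
from h import *
im=cv2.cvtColor(cv2.imread("pics/top0.png"),cv2.COLOR_BGR2RGB); I=arm.camera_info("top")
h=cv2.cvtColor(im,cv2.COLOR_RGB2HSV).astype(int)
w=np.zeros(im.shape[:2],bool); w[170:300,195:310]=1
m=w&(h[...,1]<54)&(h[...,2]>100)
m=cv2.morphologyEx(m.astype(np.uint8),cv2.MORPH_CLOSE,np.ones((9,9)));m=cv2.morphologyEx(m,cv2.MORPH_OPEN,np.ones((5,5)))
for c in blobs(m,800):
    P=ray(I,c,12);print("plate",rect(P)); print(np.round(ray(I,cv2.boxPoints(cv2.minAreaRect(c)),12)[:,:2],1))
w[:]=0; w[205:240,225:285]=1
k=w&(h[...,2]<60)
k=cv2.morphologyEx(k.astype(np.uint8),cv2.MORPH_OPEN,np.ones((5,5)))
for c in blobs(k,300): print("flap",rect(ray(I,c,23))); print(np.round(ray(I,cv2.boxPoints(cv2.minAreaRect(c)),23)[:,:2],1))
s=arm.state();print(s["position"],s["t"])
# tool-frame shift to barrier rib
B=np.array([593.3,-300.9]);th=np.radians(27.7);rib=B-32*np.array([np.cos(th),np.sin(th)])
q=s["tool_rot"];tx=np.array([q[1]**2-q[2]**2,2*q[1]*q[2]]);tx/=np.linalg.norm(tx);ty=np.array([tx[1],-tx[0]])
d=rib-s["position"][:2];print("rib",rib,"shift",d@tx,d@ty,"tool yaw",np.degrees(np.arctan2(tx[1],tx[0])))
E
```

```text
plate (array([607.5, 186.7]), array([210.8, 244.7]), 80.1)
[[505.1 310.7]
 [747.9 270.9]
 [710.   61.8]
 [468.1 104.4]]
flap (array([641.4, 181.4]), array([107.5,  50.4]), 79.9)
[[625.9 238.2]
 [675.7 230. ]
 [656.8 124.2]
 [607.1 132.6]]
[ 146.55360859 -607.29284679  221.94375569] 0.15
rib [ 564.96740398 -315.77494546] shift 475.12579007318857 -185.22492967107024 tool yaw 13.567733139184494
```

Units first: shifts go in shares of 0.3 m and turns go in shares of pi/2 rad. So 0.29 m is 0.9667, 0.28 m is 0.9333, -60 degrees is -0.6667.

>>> {"fn": "drive_tool", "kwargs": {"motion": [[[0.05,-0.02,0,-0.0444,1],[0.15,-0.06,0,-0.1111,1],[0.2667,-0.1033,0,-0.1889,1],[0.3833,-0.15,0,-0.2667,1],[0.5,-0.1933,0,-0.3444,1],[0.6167,-0.24,0,-0.4222,1],[0.7333,-0.2867,0,-0.5,1],[0.85,-0.33,0,-0.5778,1],[0.9333,-0.3633,0,-0.6333,1],[0.9667,-0.3767,0,-0.6667,1]]]}}

```text
t: 0.98
position: [406.1, -425.7, 222.4]
tool_rot: [-0.0, 0.798, 0.603, 0.001]
contact_force: [-0.3, -0.2, 0.2]
opening: 86.8
gripper_force: 0.0
```

```bash
cat >> h.py <<'E'
def axes(s):
    q=s["tool_rot"];tx=np.array([q[1]**2-q[2]**2,2*q[1]*q[2]]);tx/=np.linalg.norm(tx)
    return tx,np.array([tx[1],-tx[0]]),np.degrees(np.arctan2(tx[1],tx[0]))
def goto(p,yaw):
    s=arm.state();tx,ty,a=axes(s);d=np.array(p)-s["position"][:2]
    print("pos",s["position"].round(1),"yaw",round(a,2),"t",s["t"],"shift",(d@tx).round(1),(d@ty).round(1),"twist",round((a-yaw+180)%360-180,2),"F",np.round(s["contact_force"],1),"op",round(s["opening"],1),"gf",s["gripper_force"],"q",s["tool_rot"].round(4))
E
python3 -c "
from h import *
goto((565,-315.8),117.7);print(arm.state()['joint_pos'])"
```

```text
pos [ 406.1 -425.7  222.4] yaw 74.2 t 0.9833 shift 149.0 123.0 twist -43.5 F [-0.3 -0.2  0.2] op 86.8 gf 0.0 q [-2.000e-04  7.976e-01  6.032e-01  1.000e-03]
[ 1.03973054  0.27611331 -0.37164735  1.54686652  0.09983925  1.33761116
  0.38206852]
```

Scaled: 0.149 m is 0.4967, 0.144 m is 0.48, -43.5 degrees is -0.4833.

>>> {"fn": "drive_tool", "kwargs": {"motion": [[[0.0267,0.0233,0,-0.0444,1],[0.0867,0.0733,0,-0.1111,1],[0.16,0.1333,0,-0.1889,1],[0.2333,0.1933,0,-0.2667,1],[0.3067,0.2533,0.0333,-0.3444,1],[0.38,0.3133,0.1,-0.4111,1],[0.44,0.3633,0.1667,-0.4556,1],[0.48,0.3967,0.2167,-0.4833,1],[0.4967,0.41,0.2333,-0.4833,1],[0.4967,0.41,0.2333,-0.4833,1]]]}}

```text
t: 1.82
position: [562.4, -319.8, 150.8]
tool_rot: [-0.001, 0.522, 0.853, 0.0]
contact_force: [0.4, 0.0, 0.8]
opening: 87.0
gripper_force: 0.0
```

```bash
python3 - <<'E'
from h import *
goto((565,-315.8),117.7)
I=arm.camera_info("wrist");im=arm.camera("wrist")
o=cv2.cvtColor(im,cv2.COLOR_RGB2BGR)
B=np.array([593.3,-300.9]);th=np.radians(27.7);R=np.array([[np.cos(th),-np.sin(th)],[np.sin(th),np.cos(th)]])
for L,z in(([(50,48),(50,-48),(-50,-48),(-50,48)],4),([(-27,30),(-27,-30),(-37,-30),(-37,30)],38)):
    P=np.array(L)@R.T+B;cv2.polylines(o,[proj(I,np.c_[P,np.full(4,z)]).round().astype(int)],True,(0,255,0),1)
cv2.imwrite("pics/w1.png",cv2.convertScaleAbs(o,alpha=1.4))
E
```

```text
pos [ 562.4 -319.8  150.8] yaw 117.11 t 1.8167 shift 2.4 4.2 twist -0.59 F [0.4 0.  0.8] op 87.0 gf 0.0 q [-1.500e-03  5.217e-01  8.532e-01  4.000e-04]
```

View pics/w1.png

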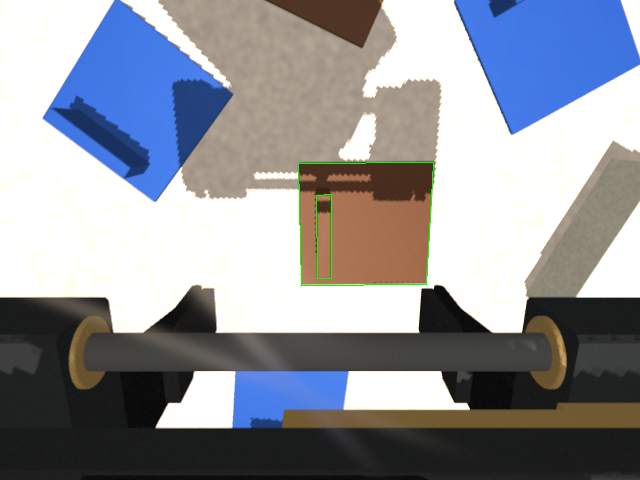

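The predicted outlines of the sheet and rib fall on the barrier (sheet at about (300–433,163–285)). I'm descending.

Scaled: 0.09 m is 0.3, 0.085 m is 0.2833.

>>> {"fn": "drive_tool", "kwargs": {"motion": [[[0,0,0.0667,0,1],[0,0,0.15,0,1],[0,0,0.2333,0,1],[0,0,0.2833,0,1],[0,0,0.3,0,1],[0,0,0.3,0,1],[0,0,0.3,0,1]]]}}

```text
t: 2.45
position: [562.4, -322.9, 64.3]
tool_rot: [0.001, 0.523, 0.852, -0.0]
contact_force: [0.1, -0.5, 1.1]
opening: 87.0
gripper_force: 0.0
```

```bash
python3 -c "
from h import *
goto((565,-315.8),117.7)"
```

```text
pos [ 562.4 -322.9   64.3] yaw 116.96 t 2.45 shift 5.1 5.6 twist -0.74 F [ 0.1 -0.5  1.1] op 87.0 gf 0.0 q [ 1.000e-03  5.228e-01  8.525e-01 -2.000e-04]
```

Scaled: 0.0055 m is 0.0183, 0.005 m is 0.0167, -0.7 degrees is -0.0078.

>>> {"fn": "drive_tool", "kwargs": {"motion": [[[0.01,0.01,0,-0.0078,1],[0.0167,0.0183,0,-0.0078,1],[0.0167,0.0183,0,-0.0078,1],[0.0167,0.0183,0,-0.0078,1],[0.0167,0.0183,0,-0.0078,1]]]}}

```text
t: 2.87
position: [565.0, -314.7, 62.9]
tool_rot: [0.0, 0.517, 0.856, -0.0]
contact_force: [0.7, 0.9, -1.2]
opening: 86.7
gripper_force: 0.0
```

```bash
python3 -c "
from h import *
goto((565,-315.8),117.7)"
```

```text
pos [ 565.  -314.7   62.9] yaw 117.77 t 2.8667 shift -1.0 -0.5 twist 0.07 F [ 0.7  0.9 -1.2] op 86.7 gf 0.0 q [ 3.000e-04  5.167e-01  8.561e-01 -1.000e-04]
```

Good. Now down to z ≈ 9 mm.

Scaled: 0.053 m is 0.1767, 0.05 m is 0.1667.

>>> {"fn": "drive_tool", "kwargs": {"motion": [[[-0.0033,-0.0017,0.05,0,1],[-0.0033,-0.0017,0.1,0,1],[-0.0033,-0.0017,0.14,0,1],[-0.0033,-0.0017,0.1667,0,1],[-0.0033,-0.0017,0.1767,0,1],[-0.0033,-0.0017,0.1767,0,1]]]}}

```text
t: 3.37
position: [564.2, -315.3, 8.1]
tool_rot: [-0.001, 0.517, 0.856, 0.0]
contact_force: [0.2, -0.9, -1.0]
opening: 86.7
gripper_force: 0.0
```

>>> {"fn": "drive_tool", "kwargs": {"motion": [[[0,0,0,0,0.6],[0,0,0,0,0.4],[0,0,0,0,0.25],[0,0,0,0,0.15],[0,0,0,0,0.05],[0,0,0,0,0.0],[0,0,0,0,0],[0,0,0,0,0],[0,0,0,0,0],[0,0,0,0,0]]], "grip_force": 40}}

```text
t: 4.2
position: [564.8, -315.8, 9.6]
tool_rot: [0.0, 0.517, 0.856, 0.0]
contact_force: [-0.3, 0.1, 0.2]
opening: 28.5
gripper_force: 0.0
```

```bash
python3 -c "
from h import *
goto((565,-315.8),117.7)"
```

```text
pos [ 564.8 -315.8    9.6] yaw 117.76 t 4.2 shift -0.1 0.1 twist 0.06 F [-0.3  0.1  0.2] op 28.5 gf 0.0 q [0.     0.5168 0.8561 0.    ]
```

>>> {"fn": "drive_tool", "kwargs": {"motion": [[[0,0,0,0,0],[0,0,0,0,0],[0,0,0,0,0],[0,0,0,0,0],[0,0,0,0,0],[0,0,0,0,0],[0,0,0,0,0]]]}}

```text
t: 4.78
position: [564.8, -315.7, 9.6]
tool_rot: [0.0, 0.517, 0.856, -0.0]
contact_force: [-0.5, 0.6, -0.2]
opening: 9.6
gripper_force: 40.0
```

>>> {"fn": "drive_tool", "kwargs": {"motion": [[[0,0,-0.0333,0,0],[0,0,-0.1,0,0],[0,0,-0.2,0,0],[0,0,-0.3,0,0],[0,0,-0.4,0,0],[0,0,-0.4667,0,0],[0,0,-0.5,0,0],[0,0,-0.5,0,0],[0,0,-0.5,0,0]]]}}

```text
t: 5.53
position: [564.5, -315.7, 159.1]
tool_rot: [-0.0, 0.517, 0.856, -0.0]
contact_force: [0.1, 0.5, -0.7]
opening: 9.8
gripper_force: 40.0
```

```bash
python3 - <<'E'
from h import *
th=np.radians(-9.9);bx=np.array([np.cos(th),np.sin(th)]);bay=np.array([615.3,185.4])
goto(bay-(15+82)*bx,80.1)
I=arm.camera_info("wrist");o=cv2.cvtColor(arm.camera("wrist"),cv2.COLOR_RGB2BGR)
cv2.imwrite("pics/w2.png",o)
E
```

```text
pos [ 564.5 -315.7  159.1] yaw 117.76 t 5.5333 shift 479.1 201.6 twist 37.66 F [ 0.1  0.5 -0.7] op 9.8 gf 40.00031257979572 q [-1.000e-04  5.168e-01  8.561e-01 -1.000e-04]
```

View pics/w2.png

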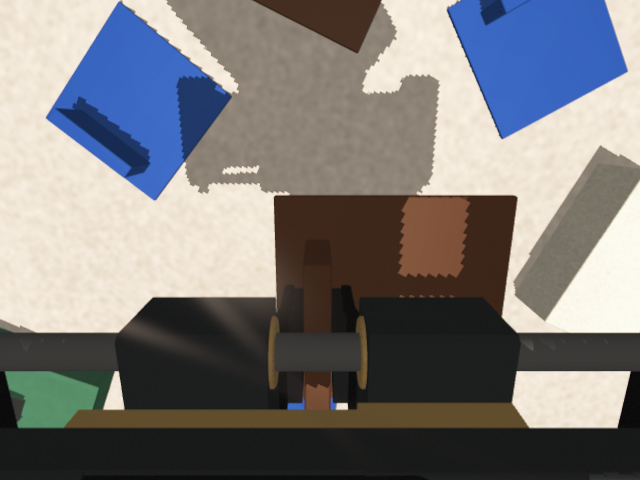

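The barrier is held, and its far side edge runs from (274,196) to (516,196), square to the tool. I check the in-grasp offset from those corners.

```bash
python3 - <<'E'
from h import *
s=arm.state();tx,ty,a=axes(s);I=arm.camera_info("wrist")
P=ray(I,[(274.5,196),(516.5,196),(508,300)],s["position"][2]-9.6+4)[:,:2]-s["position"][:2]
print(np.c_[P@tx,P@ty].round(1))
E
```

```text
[[ 48.5 -17.8]
 [ 48.6  82. ]
 [  2.3  84.3]]
```

Scaled: 0.23 m is 0.7667, 0.225 m is 0.75, 20 degrees is 0.2222.

>>> {"fn": "drive_tool", "kwargs": {"motion": [[[0.04,0.0167,0,0.0111,0],[0.12,0.05,0,0.0333,0],[0.22,0.0933,0,0.0556,0],[0.32,0.1333,0,0.0889,0],[0.42,0.1767,0,0.1222,0],[0.52,0.22,0,0.1556,0],[0.62,0.26,0,0.1889,0],[0.7,0.2933,0,0.2111,0],[0.75,0.3167,0,0.2222,0],[0.7667,0.3233,0,0.2222,0]]]}}

```text
t: 6.42
position: [542.4, -63.4, 158.1]
tool_rot: [-0.001, 0.656, 0.755, -0.0]
contact_force: [0.2, 0.2, -1.4]
opening: 9.9
gripper_force: 40.0
```

```bash
cat > g.py <<'E'
from h import *
import sys
th=np.radians(-9.9);bx=np.array([np.cos(th),np.sin(th)]);bay=np.array([615.3,185.4])
g=float(sys.argv[1]);goto(bay+(g-82)*bx,80.1)
s=arm.state();n=s["position"][:2]+82*axes(s)[1]-bay
print("nose in bay",(n@bx).round(1),(n@[-bx[1],bx[0]]).round(1))
E
python3 g.py -15
```

```text
pos [542.4 -63.4 158.1] yaw 97.97 t 6.4167 shift 266.1 14.3 twist 17.87 F [ 0.2  0.2 -1.4] op 9.9 gf 40.000876458361745 q [-1.300e-03  6.563e-01  7.545e-01 -3.000e-04]
nose in bay 49.0 -232.5
```

Scaled: 0.266 m is 0.8867, 0.26 m is 0.8667, 17.9 degrees is 0.1989.

>>> {"fn": "drive_tool", "kwargs": {"motion": [[[0.04,-0.0033,0,0.0111,0],[0.1267,0,0,0.0333,0],[0.24,0.0033,0,0.0611,0],[0.3567,0.01,0,0.0889,0],[0.4733,0.0167,0,0.1167,0],[0.59,0.02,0,0.1444,0],[0.7067,0.0267,0,0.1667,0],[0.8,0.03,0,0.1889,0],[0.8667,0.03,0,0.1989,0],[0.8867,0.03,0,0.1989,0]]]}}

```text
t: 7.25
position: [515.2, 200.6, 158.4]
tool_rot: [-0.001, 0.766, 0.643, -0.0]
contact_force: [-2.1, 1.2, -0.6]
opening: 9.7
gripper_force: 40.0
```

>>> {"fn": "drive_tool", "kwargs": {"motion": [[[0,0,0.0333,0,0],[0,0,0.1,0,0],[0,0,0.1833,0,0],[0,0,0.25,0,0],[0,0,0.2833,0,0],[0,0,0.3,0,0],[0,0,0.3,0,0],[0,0,0.3,0,0]]]}}

```text
t: 7.92
position: [517.0, 197.2, 70.0]
tool_rot: [0.0, 0.767, 0.642, 0.0]
contact_force: [1.2, 0.6, -0.7]
opening: 9.7
gripper_force: 40.0
```

```bash
python3 g.py -20; python3 - <<'E'
from h import *
o=cv2.cvtColor(arm.camera("wrist"),cv2.COLOR_RGB2BGR);cv2.imwrite("pics/w3.png",o)
s=cv2.cvtColor(arm.camera("scene"),cv2.COLOR_RGB2BGR)
cv2.imwrite("pics/s3.png",cv2.resize(s[150:290,290:450],None,fx=4,fy=4,interpolation=cv2.INTER_CUBIC))
E
```

```text
pos [517.  197.2  70. ] yaw 79.83 t 7.9167 shift 5.2 -3.2 twist -0.27 F [ 1.2  0.6 -0.7] op 9.7 gf 40.00026309862733 q [2.000e-04 7.670e-01 6.417e-01 2.000e-04]
nose in bay -16.8 -5.6
```

View pics/w3.png

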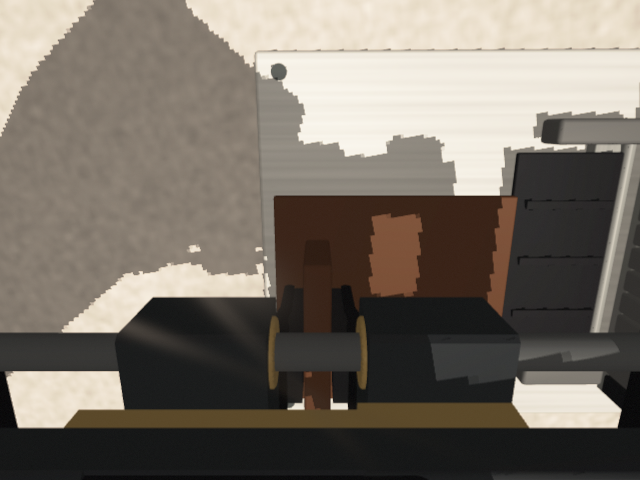

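View pics/s3.png

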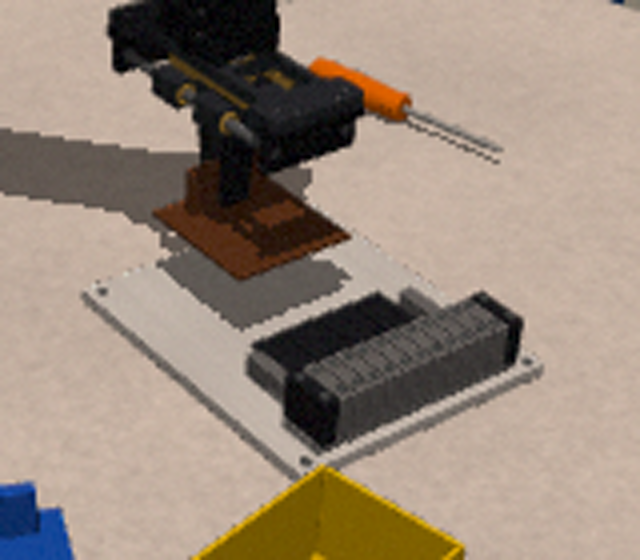

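The wrist view shows the flap's left free corner at about (516,153) and the plate's near-left corner at about (257,51). The sheet hovers squarely in front of the flap. I check both corners against the board estimate.

```bash
python3 - <<'E'
from h import *
th=np.radians(-9.9);bx=np.array([np.cos(th),np.sin(th)]);by=np.array([-bx[1],bx[0]]);bay=np.array([615.3,185.4])
I=arm.camera_info("wrist")
for uv,z,e in(((516,153),23,"0,56"),((257,51),12,"-130,105"),((512,195),23,"lip x=0"),((600,50.),12,"y=105"),((265,240),12,"x=-130")):
    d=ray(I,uv,z)[0,:2]-bay;print((d@bx).round(1),(d@by).round(1),"expect",e)
E
```

```text
0.2 58.0 expect 0,56
-128.8 107.0 expect -130,105
0.9 36.8 expect lip x=0
40.6 106.9 expect y=105
-128.5 10.3 expect x=-130
```

Scaled: 0.035 m is 0.1167, 0.03 m is 0.1, -0.3 degrees is -0.0033.

>>> {"fn": "drive_tool", "kwargs": {"motion": [[[0.01,-0.0067,0.0333,-0.0033,0],[0.0223,-0.0107,0.0667,-0.0033,0],[0.0223,-0.0107,0.1,-0.0033,0],[0.0223,-0.0107,0.1167,-0.0033,0],[0.0223,-0.0107,0.1167,-0.0033,0],[0.0223,-0.0107,0.1167,-0.0033,0],[0.0223,-0.0107,0.1167,-0.0033,0],[0.0223,-0.0107,0.1167,-0.0033,0]]]}}

```text
t: 8.68
position: [514.8, 204.9, 34.9]
tool_rot: [0.0, 0.765, 0.644, 0.0]
contact_force: [-0.8, -0.1, -0.4]
opening: 9.6
gripper_force: 40.0
```

```bash
python3 g.py -20
```

```text
pos [514.8 204.9  34.9] yaw 80.16 t 8.6833 shift -2.0 0.4 twist 0.06 F [-0.8 -0.1 -0.4] op 9.6 gf 40.00021210871637 q [2.000e-04 7.652e-01 6.438e-01 3.000e-04]
nose in bay -20.4 2.1
```

Scaled: 0.0125 m is 0.0417, 0.011 m is 0.0367.

>>> {"fn": "drive_tool", "kwargs": {"motion": [[[0,0,0.0133,0,0],[0,0,0.0267,0,0],[0,0,0.0367,0,0],[0,0,0.0417,0,0],[0,0,0.0417,0,0],[0,0,0.0417,0,0],[0,0,0.0417,0,0]]]}}

```text
t: 9.27
position: [514.5, 204.9, 22.0]
tool_rot: [0.0, 0.765, 0.644, 0.0]
contact_force: [-1.1, -0.0, -1.4]
opening: 9.7
gripper_force: 40.0
```

```bash
python3 g.py 15
```

```text
pos [514.5 204.9  22. ] yaw 80.17 t 9.2667 shift -1.9 35.6 twist 0.07 F [-1.1 -0.  -1.4] op 9.7 gf 40.00019467435777 q [0.     0.7651 0.6439 0.    ]
nose in bay -20.6 2.0
```

Scaled: 0.04 m is 0.1333, 0.039 m is 0.13.

>>> {"fn": "drive_tool", "kwargs": {"motion": [[[0,0.0067,0,0,0],[0,0.02,0,0,0],[0,0.0367,0,0,0],[0,0.0533,0,0,0],[0,0.07,0,0,0],[0,0.0867,0,0,0],[0,0.1033,0,0,0],[0,0.12,0,0,0],[0,0.13,0,0,0],[0,0.1333,0,0,0]]]}}

```text
t: 10.1
position: [554.5, 197.9, 22.0]
tool_rot: [0.0, 0.765, 0.644, 0.0]
contact_force: [0.1, 0.5, -0.7]
opening: 9.7
gripper_force: 40.0
```

```bash
python3 g.py 38; python3 - <<'E'
from h import *
s=cv2.cvtColor(arm.camera("scene"),cv2.COLOR_RGB2BGR)
cv2.imwrite("pics/s4.png",cv2.resize(s[150:290,290:450],None,fx=4,fy=4,interpolation=cv2.INTER_CUBIC))
E
```

```text
pos [554.5 197.9  22. ] yaw 80.14 t 10.1 shift -1.9 18.0 twist 0.04 F [ 0.1  0.5 -0.7] op 9.7 gf 40.00009481795132 q [0.000e+00 7.653e-01 6.437e-01 1.000e-04]
nose in bay 20.0 1.9
```

View pics/s4.png

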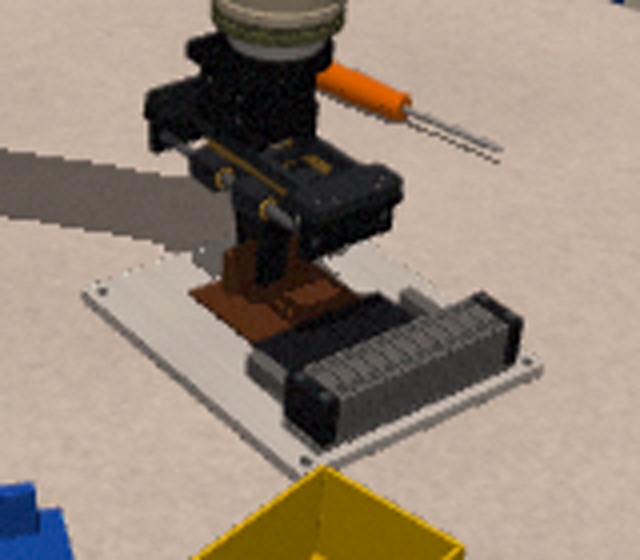

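The sheet's front is under the flap (lip at about crop (255,345)–(385,295)), and the flap is still level. I now slide it to the rail.

Scaled: 0.016 m is 0.0533, 0.014 m is 0.0467.

>>> {"fn": "drive_tool", "kwargs": {"motion": [[[0,0.0067,0,0,0],[0,0.0133,0,0,0],[0,0.02,0,0,0],[0,0.0267,0,0,0],[0,0.0333,0,0,0],[0,0.04,0,0,0],[0,0.0467,0,0,0],[0,0.0533,0,0,0],[0,0.0533,0,0,0]]]}}

```text
t: 10.9
position: [570.1, 195.1, 22.0]
tool_rot: [0.0, 0.765, 0.644, 0.0]
contact_force: [0.2, -0.2, -1.7]
opening: 9.7
gripper_force: 40.0
```

Scaled: 0.002 m is 0.0067, 0.001 m is 0.0033.

>>> {"fn": "drive_tool", "kwargs": {"motion": [[[0,0.0033,0,0,0],[0,0.0067,0,0,0],[0,0.0067,0,0,0]]]}}

```text
t: 11.15
position: [571.8, 195.0, 22.0]
tool_rot: [0.0, 0.765, 0.644, 0.0]
contact_force: [0.5, 0.4, -1.2]
opening: 9.5
gripper_force: 40.0
```

```bash
python3 g.py 40
```

```text
pos [571.8 195.   22. ] yaw 80.16 t 11.15 shift -1.9 2.5 twist 0.06 F [ 0.5  0.4 -1.2] op 9.5 gf 40.000225603580475 q [1.000e-04 7.651e-01 6.439e-01 0.000e+00]
nose in bay 37.5 2.0
```

Still no rail contact; I creep on in 1 mm steps.

Scaled: 0.0015 m is 0.005, 0.001 m is 0.0033.

>>> {"fn": "drive_tool", "kwargs": {"motion": [[[0,0.0033,0,0,0],[0,0.005,0,0,0],[0,0.005,0,0,0]]]}}

```text
t: 11.4
position: [573.2, 194.7, 22.0]
tool_rot: [0.0, 0.765, 0.644, 0.0]
contact_force: [0.1, 0.5, -1.1]
opening: 9.8
gripper_force: 40.0
```

Scaled: 0.0015 m is 0.005, 0.001 m is 0.0033.

>>> {"fn": "drive_tool", "kwargs": {"motion": [[[0,0.0033,0,0,0],[0,0.005,0,0,0],[0,0.005,0,0,0]]]}}

```text
t: 11.65
position: [574.7, 194.4, 22.0]
tool_rot: [0.0, 0.765, 0.644, 0.0]
contact_force: [0.5, -0.1, -0.8]
opening: 9.2
gripper_force: 40.0
```

Scaled: 0.001 m is 0.0033.

>>> {"fn": "drive_tool", "kwargs": {"motion": [[[0,0.0033,0,0,0],[0,0.0033,0,0,0],[0,0.0033,0,0,0]]]}}

```text
t: 11.9
position: [574.9, 194.5, 21.8]
tool_rot: [-0.0, 0.765, 0.644, -0.001]
contact_force: [-3.9, 0.3, 0.1]
opening: 9.3
gripper_force: 40.0
```

Scaled: 0.001 m is 0.0033.

>>> {"fn": "drive_tool", "kwargs": {"motion": [[[0,0.0033,0,0,0],[0,0.0033,0,0,0],[0,0.0033,0,0,0]]]}}

```text
t: 12.15
position: [574.9, 194.6, 21.7]
tool_rot: [-0.001, 0.765, 0.644, -0.001]
contact_force: [-8.5, -0.2, 3.1]
opening: 9.6
gripper_force: 40.0
```

The rail is met. I ease back 1.5 mm and press down.

Scaled: -0.0015 m is -0.005, -0.001 m is -0.0033.

>>> {"fn": "drive_tool", "kwargs": {"motion": [[[0,-0.0033,0,0,0],[0,-0.005,0.0017,0,0],[0,-0.005,0.0033,0,0],[0,-0.005,0.005,0,0],[0,-0.005,0.005,0,0],[0,-0.005,0.005,0,0]]]}}

```text
t: 12.65
position: [574.8, 194.6, 21.5]
tool_rot: [0.0, 0.765, 0.644, -0.0]
contact_force: [-8.7, -1.7, 12.4]
opening: 9.5
gripper_force: 40.0
```

```bash
python3 g.py 40
```

```text
pos [574.8 194.6  21.5] yaw 80.18 t 12.65 shift -2.1 -0.6 twist 0.08 F [-8.7 -1.7 12.4] op 9.5 gf 40.00031277537346 q [ 1.000e-04  7.651e-01  6.440e-01 -2.000e-04]
nose in bay 40.6 2.2
```

Scaled: -0.0003 m is -0.001.

>>> {"fn": "drive_tool", "kwargs": {"motion": [[[0,-0.001,-0.001,0,0],[0,-0.001,-0.001,0,0],[0,-0.001,-0.001,0,0],[0,-0.001,-0.001,0,0],[0,-0.001,-0.001,0,0],[0,-0.001,-0.001,0,0]]]}}

```text
t: 13.15
position: [574.9, 194.5, 21.5]
tool_rot: [0.0, 0.765, 0.644, 0.0]
contact_force: [-6.4, -0.9, 7.2]
opening: 9.6
gripper_force: 40.0
```

```bash
python3 g.py 40; python3 - <<'E'
from h import *
s=cv2.cvtColor(arm.camera("scene"),cv2.COLOR_RGB2BGR)
cv2.imwrite("pics/s5.png",cv2.resize(s[150:290,290:450],None,fx=4,fy=4,interpolation=cv2.INTER_CUBIC))
E
```

```text
pos [574.9 194.5  21.5] yaw 80.17 t 13.15 shift -2.1 -0.6 twist 0.07 F [-6.4 -0.9  7.2] op 9.6 gf 40.00022241845727 q [2.000e-04 7.651e-01 6.439e-01 0.000e+00]
nose in bay 40.6 2.1
```

View pics/s5.png

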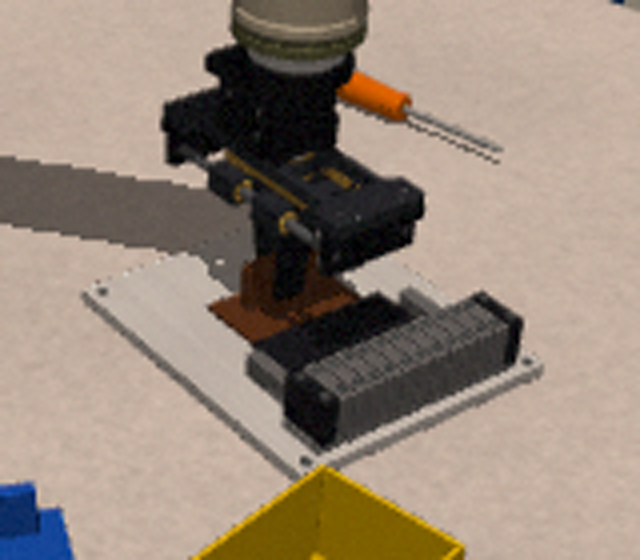

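The flap is level (lip at about crop (255,345)–(385,295)) with the sheet tucked beneath it. The push reads 7 N, so I add a little.

Scaled: 0.0003 m is 0.001.

>>> {"fn": "drive_tool", "kwargs": {"motion": [[[0,0,0.001,0,0],[0,0,0.001,0,0],[0,0,0.001,0,0],[0,0,0.001,0,0],[0,0,0.001,0,0],[0,0,0.001,0,0],[0,0,0.001,0,0],[0,0,0.001,0,0]]]}}

```text
t: 13.87
position: [574.9, 194.5, 21.5]
tool_rot: [0.0, 0.765, 0.644, 0.0]
contact_force: [-7.2, -2.4, 10.6]
opening: 9.8
gripper_force: 40.0
```

```bash
python3 -c "
from rig import arm
print(arm.close_job())"
```

```text
the job is handed in; nothing more can be done
None
```

I handed the job in at about 14 s: the narrow barrier is tucked under the shut flap against the stop rail, still gripped at 40 N and pressed on the plate with about 10 N; no verdict came back.

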